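Hang the tool holder on the twin-pin rack

TASK

Pick up the yellow tool holder by its black rib and hang it on the blue rack with both steel pins through its two holes, pushed right back flush against the rails and hanging straight on the pins by itself when you let go. The pins have been clamped somewhere near the middle of their slot, so feel for them gently and never force the holder against the rack; leave everything else where it is.

Things in the scene. Friction and masses are not known exactly. Their poses are not given: they have to be found in the camera images.
- holder_mid (a point): Centre of the tool holder's black upright rib, the thing to grip across its 12 mm thickness (y) near its top. The rib is 52 mm deep (x, from 10 to 62 mm ahead of the holder's back face) and 110 mm high, in the middle of the front. This point is 55 mm above the underside, 36 mm ahead of the back face. Axes: x out through the holder's back, y along its width, z up.
- holder_back (a point): Point on the holder's back face midway between its two holes, 72 mm above the underside (17 mm above and 36 mm behind the rib's centre); same axes. The holes go straight through the 10 mm back plate, 35 mm to either side along y, 13 mm in diameter with a small chamfer.
- holder: The whole yellow tool holder, upright on the table, about 0.4 kg: back plate 140 mm wide, 95 mm high, 10 mm thick, a drilled shelf 38 mm deep and 6 mm thick along its foot at the front, and the rib. Origin: middle of the back face's lower edge. Pressing it on the rack with more than 25 N is too much.
- rack_face (a point): Middle of the rack's slot, in the plane of the rails' front face, 165 mm above the table; x points into the rack (away from the robot), y along the rails, z up. Pins are at this height; the hung holder's back point ends in this plane, level with this point or up to 2 mm lower, at the pins' sideways offset. Rails reach from 63 mm below to 35 mm above it.
- rack: Fixed rack: two blue rails 240 mm wide on grey posts; origin on the table under rack_face, foot 10 mm thick, 20 mm ahead of the face. A steel bar in the slot holds two level pins, 10 mm thick, 70 mm apart, 38 mm out of the face to -x, tips bevelled. The bar is clamped rigidly up to 15 mm to either side of rack_face along y, other each time, not measured.
- wood: Bystander, to be left alone: pine packing block, 50x160x45 mm, lying to the right.
- tbolt: Bystander, to be left alone: dark T-slot bolt with nut, lying to the right of the rack, 28x122x22 mm.

How it is judged:
By the outcome, as a careful person would: the job done as asked, in the order asked, and still so for the second after the job is handed in, with the robot touching nothing.
It also fails if it takes over 72 s, if anything falls off the work surface, if the arm or the gripper's body presses on something with over 40 N, if the wrist force passes 120 N, or if a joint passes its speed limit or range.

ROBOT

A 7-joint arm with a two-finger parallel gripper is mounted at the origin on the work surface; the furniture and walls round the work are solid. World frame = base frame: x ahead of the robot, y to its left, z up, the work surface at z = 0. Lengths are in m, angles in rad, forces in N, time in s.
With the tool pointing down it reaches from about 0.4 to 0.85 m from the base axis. Payload 6.9 kg.
Tool frame: the origin (TCP) lies on the mounting face of the last link; the fingertips stand 173 mm ahead of it and the grasp point (between the pads) lies 155 mm ahead of it; z points along the fingers, y is the line along which they close (so a half turn about z gives the same grasp; the last joint's range is limited). The gripper opens to 85 mm and grips with 20 to 120 N. Pads are 22 mm wide; open, the fingers measure 114 mm over their backs; the gripper's body (76 mm by 85 mm) begins 54 mm behind the grasp point. The pads swing forward as they close: fully open they stand 13 mm farther back than shut.
Start: joints at [-1.044, 0.507, -0.238, 1.5, 0.126, 1.149, -0.155], TCP at [0.256, 0.57, 0.405] pointing down, gripper open.
Joint ranges: [-3.08, 3.08], [-0.24, 2.05], [-1.43, 1.35], [0, 2.5], [-1.52, 4.66], [0.17, 1.96], [-2.89, 2.89]. Speed limits (rad/s): [2.39, 2.39, 3.14, 3.14, 3.14, 3.14, 3.14].

INTERFACE

Orientations are given as a 3x3 rotation matrix whose columns are the frame's x, y, z axes.
In Python, from station import robot gives the robot as it stands.
- The arm moves only by the tool move_arm, never from a script. Its argument "commands" is text: rows parted by semicolons, each of 7 numbers parted by spaces: the shift along the tool's x, y, z in m, then the turn, a rotation vector about the tool's x, y, z in degrees, then the opening in per cent of the stroke, from 0 (shut) to 100 (fully open). A call has 1 to 8 rows; each row shifts and turns the commanded pose from where the row before left it, along the tool's axes as they then stand; what a row does not reach is not made up. A row lasts 1/8 s, in which the tool goes at most 62.5 mm and 10.7 degrees, less where a joint would pass 70% of its speed; a pose out of reach is approached as far as the arm can. A call with a gripper value outside its range is refused whole. The fingers move at their own pace and stop on an object; "squeeze" is the grip in N (left out, the last holds). Time passes only in rows, so rows that do not move let the fingers close. It gives the time, the measured TCP pose, the force, the opening and the grip force at its end, in the units of the state.
- robot.get_obs(): the state, without advancing time (a new reading comes with each control period).
- robot.capture(name): name is "scene" or "side" or "wrist"; returns a dict with "color" (480x640x3 uint8, blue, green, red), "depth" (480x640 float32, m along the optical axis (not along the pixel's ray), 0 where there is no reading), "camera_matrix" (3x3 intrinsics, pixels), "rvec" (rotation vector, rad) and "tvec" (3), from world to camera coordinates, as OpenCV has them. Camera axes: x right, y down, z forward; pixel columns grow to the right and rows downward; lengths in m; the calibration is good to about 2 mm. A picture is of the moment at which its call begins.
- robot.sign_off(): hands the job in; it is judged then, once.
The state is a dict: "t": time; "joint_pos": joint angles; "qd": joint speeds; "effort": joint torques, N m; "eef_pos": TCP position; "eef_rot": TCP orientation; "force": force on the tool from outside, world axes, zero at the start; "moment": the same for the moment, N m; "width": opening from 0.0 (shut) to 1.0 (fully open); "finger_force": force on a finger pad.
Only numpy, scipy, OpenCV 4.12 (cv2) and the standard library are available. Lean on these libraries where they do the work, as an engineer would, in place of code of your own. Each camera call takes 0.05 s, during which the arm holds its last target. There are 200 camera calls.

## Working session

There is one attempt and no reset: what is moved stays moved. The work goes in short steps, Python scripts to look and compute and a tool call to move; the robot and the scene stay as the last step left them, time stands still between calls to the robot, and variables do not carry over. Pictures are saved under pics/ and viewed, at most 10 in all, crops included, and the job is handed in when it is done.

Besides the shell and the picture viewer there is one more tool, called after "Request:" in YAML: its name, and indented under it one key for each argument. move_arm: Moves the arm, as the interface text tells. Its arguments: {"type":"object","properties":{"commands":{"type":"string"},"squeeze":{"type":"number"}},"required":["commands"]}

```bash
mkdir -p pics; cat > h.py <<'E'
import numpy as np, cv2
from station import robot
def cap(n):
    c=robot.capture(n); R,_=cv2.Rodrigues(np.array(c["rvec"],float)); t=np.array(c["tvec"],float).reshape(3)
    K=np.array(c["camera_matrix"]); d=c["depth"]; v,u=np.mgrid[:480,:640]
    P=np.stack([(u-K[0,2])/K[0,0]*d,(v-K[1,2])/K[1,1]*d,d],-1)
    W=(P-t)@R; W[d==0]=np.nan
    return c["color"],W,K,R,t
E
python3 - <<'E'
from h import *
for n in("scene","side"):
    c,W,K,R,t=cap(n); cv2.imwrite(f"pics/{n}1.png",c); np.save(f"{n}1.npy",W); print(n,-R.T@t,R[2])
o=robot.get_obs(); print(o["eef_pos"],o["eef_rot"],o["force"],o["t"],o["width"])
E
```

```text
scene [-0.03286505 -0.68901609  0.71280733] [ 0.61369479  0.4565446  -0.64416282]
side [ 0.56417749 -0.96242901  0.61310217] [-0.02536932  0.81662487 -0.57661097]
[0.25586773 0.57002607 0.40391097] [[-9.12353695e-01  4.09402354e-01 -6.68640989e-04]
 [ 4.09402900e-01  9.12352456e-01 -1.50401199e-03]
 [-5.70979919e-06 -1.64593445e-03 -9.99998645e-01]] [-0.56778156 -0.28013473 -0.02777922] 0.1 0.9974935247656539
```

View pics/scene1.png

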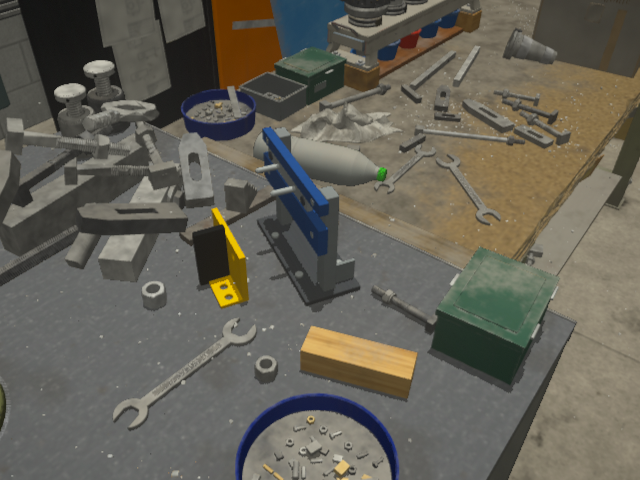

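View pics/side1.png

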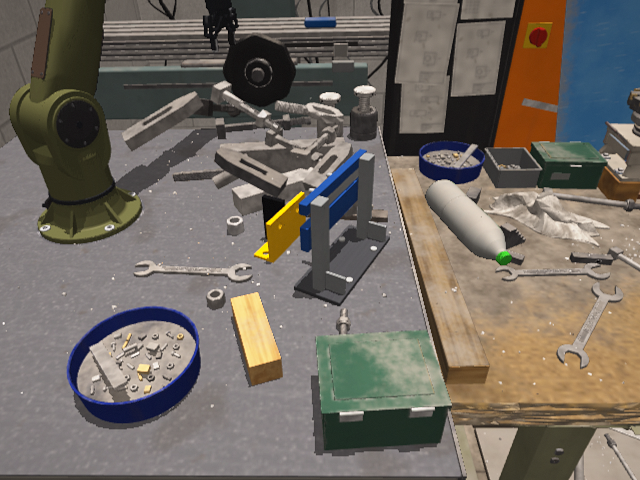

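The scene view shows the holder at about (225,260) with its rib at (210,255), and the rack's blue rails around (295,190). The pins are near (270,167) and (275,192). The side view shows the holder at (282,228), right in front of the rack. Next I'll fit planes.

```bash
python3 - <<'E'
import numpy as np,cv2
for n in("scene","side"):
    c=cv2.imread(f"pics/{n}1.png"); W=np.load(f"{n}1.npy"); h=cv2.cvtColor(c,cv2.COLOR_BGR2HSV)
    H,S,V=[h[...,i].astype(int) for i in range(3)]
    ok=~np.isnan(W[...,0])
    box=np.zeros(H.shape,bool)
    if n=="scene": box[120:310,190:335]=1
    else: box[145:265,250:375]=1
    for name,m in(("yellow",(H>20)&(H<34)&(S>180)&(V>80)),("blue",(H>105)&(H<125)&(S>140)),("black",(V<45))):
        m=m&ok&box
        if name=="black":
            b2=np.zeros_like(m)
            if n=="scene": b2[222:285,192:226]=1
            else: b2[190:235,258:285]=1
            m&=b2
        m=cv2.erode(m.astype(np.uint8),np.ones((3,3)))>0
        p=W[m]; print(n,name,len(p)); print(np.round(np.percentile(p,[1,5,50,95,99],axis=0),3).tolist())
        # dominant plane by RANSAC
        rng=np.random.default_rng(0);rest=p
        for k in range(3):
            best=None
            if len(rest)<40:break
            for _ in range(400):
                a=rest[rng.choice(len(rest),3,False)]; nn=np.cross(a[1]-a[0],a[2]-a[0]);L=np.linalg.norm(nn)
                if L<1e-6: continue
                nn/=L; i=abs((rest-a[0])@nn)<.002
                if best is None or i.sum()>best.sum(): best=i
            q=rest[best];cc=q.mean(0);nn=np.linalg.svd(q-cc,full_matrices=False)[2][2]
            print("  plane",len(q),cc.round(4),nn.round(3),"min",q.min(0).round(3),"max",q.max(0).round(3)); rest=rest[~best]
E
```

```text
scene yellow 1284
[[0.421, -0.187, 0.005], [0.429, -0.186, 0.006], [0.454, -0.158, 0.036], [0.499, -0.092, 0.097], [0.509, -0.074, 0.099]]
  plane 571 [ 0.4624 -0.1571  0.059 ] [-0.893  0.449  0.017] min [ 0.447 -0.188  0.005] max [ 0.506 -0.073  0.1  ]
  plane 395 [ 0.4437 -0.1501  0.0076] [-0.018  0.004 -1.   ] min [ 0.416 -0.187  0.005] max [ 0.472 -0.114  0.01 ]
  plane 209 [ 0.4697 -0.1535  0.0766] [ 0.893 -0.449 -0.015] min [ 0.45  -0.189  0.005] max [ 0.515 -0.066  0.1  ]
scene blue 845
[[0.521, -0.287, 0.113], [0.524, -0.286, 0.124], [0.548, -0.247, 0.201], [0.627, -0.102, 0.203], [0.636, -0.086, 0.204]]
  plane 535 [ 0.5771 -0.1926  0.2017] [ 0.064 -0.035  0.997] min [ 0.522 -0.286  0.2  ] max [ 0.639 -0.08   0.204]
  plane 145 [ 0.5371 -0.2647  0.1536] [ 0.042 -0.038  0.998] min [ 0.521 -0.287  0.151] max [ 0.554 -0.244  0.156]
  plane 136 [ 0.5264 -0.2846  0.1322] [-0.495 -0.869 -0.01 ] min [ 0.52  -0.288  0.107] max [ 0.532 -0.28   0.156]
scene black 1319
[[0.432, -0.125, 0.01], [0.434, -0.124, 0.016], [0.452, -0.114, 0.066], [0.471, -0.104, 0.11], [0.474, -0.102, 0.112]]
[... 850 characters left out ...]
.289, 0.11], [0.526, -0.288, 0.115], [0.585, -0.194, 0.184], [0.623, -0.124, 0.202], [0.629, -0.1, 0.202]]
  plane 870 [ 0.5881 -0.1892  0.1566] [ 0.873 -0.487  0.001] min [ 0.529 -0.291  0.109] max [ 0.627 -0.118  0.203]
  plane 276 [ 0.5761 -0.1975  0.201 ] [ 0.05  -0.027 -0.998] min [ 0.522 -0.289  0.199] max [ 0.641 -0.086  0.203]
  plane 124 [ 0.5261 -0.2856  0.1499] [-0.529 -0.849 -0.001] min [ 0.522 -0.291  0.107] max [ 0.534 -0.28   0.198]
side black 274
[[0.434, -0.128, 0.057], [0.435, -0.125, 0.064], [0.45, -0.113, 0.096], [0.472, -0.105, 0.11], [0.476, -0.104, 0.111]]
  plane 241 [ 0.4504 -0.1139  0.0915] [-0.474 -0.88  -0.001] min [ 0.434 -0.128  0.049] max [ 0.476 -0.103  0.112]
```

```bash
python3 - <<'E'
import numpy as np,cv2
W=np.load("scene1.npy");c=cv2.imread("pics/scene1.png")
cv2.imwrite("pics/crop1.png",cv2.resize(c[110:310,180:370],None,fx=3,fy=3,interpolation=cv2.INTER_CUBIC))
b=np.zeros(W.shape[:2],bool);b[120:300,250:350]=1
for yaw in(-29.3,):
    a=np.radians(yaw);ex=np.array([np.cos(a),np.sin(a)]);ey=np.array([-ex[1],ex[0]])
    X=W[...,:2]@ex;Y=W[...,:2]@ey;Z=W[...,2]
    m=b&(Z>.175)&(Z<.198)&(X>.5)&(X<.7); print("upper rail",m.sum()); h,e=np.histogram(X[m],np.arange(.54,.66,.002)); print([(round(e[i],3),int(h[i])) for i in range(len(h)) if h[i]>3])
    k=np.argmax(h);f=m&(abs(X-e[k]-.001)<.004); p=np.polyfit(Y[f],X[f],1);print("slope deg",np.degrees(np.arctan(p[0])),"X at",np.median(X[f]),"Y rng",np.percentile(Y[f],[0,1,99,100]))
    m=b&(Z>.105)&(Z<.15)&(X>e[k]-.006)&(X<e[k]+.008);print("lower Y",np.percentile(Y[m],[0,1,99,100]),np.median(X[m]))
    m=b&(Z>.1985)&(Z<.206)&(X>.54)&(X<.66);print("top X,Y",np.percentile(X[m],[1,5,95,99]),np.percentile(Y[m],[0,1,99,100]))
    m=b&(Z>.155)&(Z<.175)&(X>e[k]-.045)&(X<e[k]-.006);print("pins",m.sum());print(np.c_[X[m],Y[m],Z[m]].round(4)[np.argsort(Y[m])].tolist())
# holder
a=np.radians(-27);ex=np.array([np.cos(a),np.sin(a)]);ey=np.array([-ex[1],ex[0]])
X=W[...,:2]@ex;Y=W[...,:2]@ey;Z=W[...,2]
b=np.zeros(W.shape[:2],bool);b[200:312,185:255]=1
m=b&(Z>.05)&(Z<.09)&(abs(X-.4833)<.004);p=np.polyfit(Y[m],X[m],1);print("hold front",np.median(X[m]),np.degrees(np.arctan(p[0])),np.percentile(Y[m],[0,1,99,100]))
m=b&(Z>.05)&(Z<.105)&(abs(Y-.1038)<.004)&(X<.483);p=np.polyfit(X[m],Y[m],1);print("rib side",np.median(Y[m]),np.degrees(np.arctan(p[0])),np.percentile(X[m],[0,1,99,100]))
m=b&(Z>.093)&(Z<.103)&(X>.478)&(X<.5);print("plate top",np.percentile(X[m],[1,99]),np.percentile(Y[m],[0,1,99,100]),np.median(Z[m]))
m=b&(Z>.106)&(Z<.116)&(X>.42)&(X<.49);print("rib top",np.percentile(X[m],[1,99]),np.percentile(Y[m],[0,1,99,100]),np.median(Z[m]))
# clutter
for nm in("scene1","side1"):
    W=np.load(nm+".npy")
    X=W[...,:2]@ex-.4573;Y=W[...,:2]@ey-.11;Z=W[...,2]
    for lo,hi in((.012,.08),(.08,.14),(.14,.3),(.3,.6)):
        m=(Z>lo)&(Z<hi)&(abs(X)<.07)&(Y>.012)&(Y<.35);print(nm,lo,m.sum(),np.percentile(Y[m],[0,5,50]).round(3) if m.any() else"")
E
```

```text
upper rail 847
[(np.float64(0.588), 68), (np.float64(0.59), 426), (np.float64(0.592), 62), (np.float64(0.594), 11), (np.float64(0.596), 15), (np.float64(0.598), 12), (np.float64(0.6), 9), (np.float64(0.602), 12), (np.float64(0.604), 12), (np.float64(0.606), 9), (np.float64(0.61), 4), (np.float64(0.612), 17), (np.float64(0.614), 25), (np.float64(0.616), 27), (np.float64(0.618), 30), (np.float64(0.62), 24), (np.float64(0.622), 29), (np.float64(0.624), 24), (np.float64(0.626), 26), (np.float64(0.628), 4)]
slope deg -0.4226113110102253 X at 0.5909274354345229 Y rng [0.00693145 0.00900426 0.24385056 0.24922553]
lower Y [0.00607362 0.00839917 0.24406575 0.24909289] 0.5909238498811102
top X,Y [0.58993326 0.59082426 0.6234521  0.62751113] [0.00849313 0.00957739 0.24450574 0.25184984]
pins 236
[[0.5801, 0.101, 0.1705], [0.5717, 0.1013, 0.1668], [0.5619, 0.1014, 0.1714], [0.5734, 0.1014, 0.1663], [0.5685, 0.1014, 0.1676], [0.5669, 0.1015, 0.1699], [0.562, 0.1017, 0.1692], [0.557, 0.1018, 0.1667], [0.5787, 0.1019, 0.1684], [0.5721, 0.1021, 0.1681], [0.5604, 0.1021, 0.1675], [0.5571, 0.1022, 0.1
[... 5681 characters left out ...]
0.1804, 0.1693], [0.5828, 0.1805, 0.1704], [0.5812, 0.181, 0.1705]]
hold front 0.4829789476817003 -0.12210144759966571 [0.03628367 0.03739112 0.23977488 0.24239356]
rib side 0.10393519323081782 -0.615254151632857 [0.43038359 0.43109659 0.48233581 0.482918  ]
plate top [0.47960964 0.49329102] [0.03798643 0.0391294  0.1786698  0.18122201] 0.09668727369239623
rib top [0.43151166 0.48226652] [0.10055945 0.1010683  0.11537711 0.11750525] 0.11089715878444159
scene1 0.012 1831 [0.049 0.119 0.208]
scene1 0.08 4011 [0.013 0.049 0.158]
scene1 0.14 918 [0.153 0.164 0.282]
scene1 0.3 0 
side1 0.012 887 [0.012 0.02  0.164]
side1 0.08 2490 [0.012 0.047 0.159]
side1 0.14 532 [0.152 0.172 0.287]
side1 0.3 0
```

View pics/crop1.png

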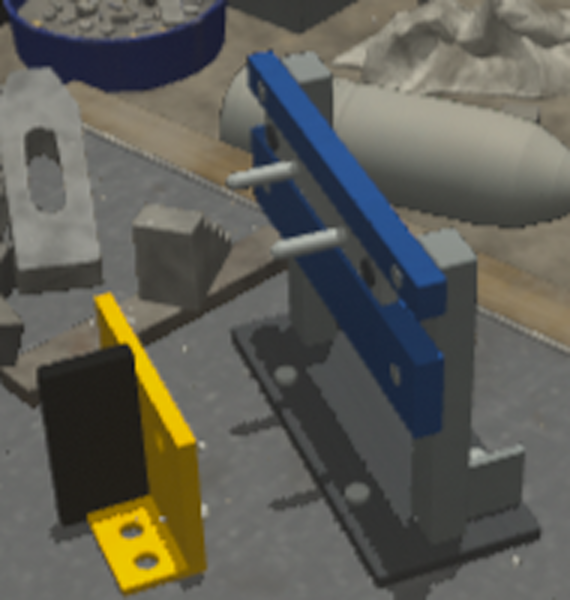

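The crop shows pin roots and tips at (295,170)/(235,180) and (340,237)/(280,245), offset to the left end of the rails. Next I'll check clutter height along the path and compute the approach.

```bash
cat >> h.py <<'E'
def delta(pos,yaw):
    """tool-frame shift & rotvec(deg) to TCP pos, tool down with tool y along world (yaw+90) deg"""
    from scipy.spatial.transform import Rotation as Ro
    o=robot.get_obs(); R=np.array(o["eef_rot"]); a=np.radians(yaw)
    T=np.array([[-np.cos(a),-np.sin(a),0],[-np.sin(a),np.cos(a),0],[0,0,-1]])
    print("shift mm",(R.T@(np.array(pos)-o["eef_pos"])*1e3).round(1),"turn",np.degrees(Ro.from_matrix(R.T@T).as_rotvec()).round(2),"t",o["t"])
E
python3 - <<'E'
from h import *
for n in("scene1","side1"):
    W=np.load(n+".npy");X,Y,Z=np.moveaxis(W,2,0)
    A=np.array([.256,.57]);B=np.array([.457,-.11]);d=(B-A)/np.linalg.norm(B-A)
    s=(X-A[0])*d[0]+(Y-A[1])*d[1];l=(X-A[0])*-d[1]+(Y-A[1])*d[0]
    m=(s>0.05)&(s<.8)&(abs(l)<.1)&(Z<.6)&(Z>.1)
    for k in np.arange(0.05,.8,.1):
        q=m&(s>=k)&(s<k+.1);print(n,k.round(2),Z[q].max().round(3) if q.any() else 0,end=" | ")
    print()
delta([.457,-.11,.404],-27); delta([.457,-.11,.25],-27)
E
```

```text
scene1 0.05 0 | scene1 0.15 0 | scene1 0.25 0 | scene1 0.35 0.273 | scene1 0.45 0.266 | scene1 0.55 0.162 | scene1 0.65 0.115 | scene1 0.75 0.172 | 
side1 0.05 0.35 | side1 0.15 0 | side1 0.25 0.192 | side1 0.35 0.271 | side1 0.45 0.265 | side1 0.55 0.16 | side1 0.65 0.113 | side1 0.75 0.17 | 
shift mm [-461.9 -538.1    0.8] turn [-0.09  0.    2.83] t 0.1
shift mm [-461.9 -537.8  154.8] turn [-0.09  0.    2.83] t 0.1
```

Request:
move_arm:
  commands: "0 0 -0.055 0 0 0 60; 0 0 -0.055 0 0 0 60; -0.035 -0.041 0 0 0 0 60; -0.035 -0.041 0 0 0 0 60; -0.035 -0.041 0 0 0 0 60; -0.035 -0.041 0 0 0 0 60; -0.035 -0.041 0 0 0 0 60; -0.035 -0.041 0 0 0 0 60"

```text
t: 1.1
eef_pos: [0.3469, 0.2579, 0.5145]
eef_rot: [[-0.912, 0.41, -0.0], [0.41, 0.912, -0.0], [0.0, -0.0, -1.0]]
force: [1.2, -0.2, 0.2]
width: 0.599
finger_force: 0.0
```

Request:
move_arm:
  commands: "-0.035 -0.041 0 0 0 0 60; -0.035 -0.041 0 0 0 0 60; -0.035 -0.041 0 0 0 0 60; -0.035 -0.041 0 0 0 0 60; -0.035 -0.041 0 0 0 0 60; -0.035 -0.041 0 0 0 0 60; -0.035 -0.041 0 0 0 2.8 60; 0 0 0.02 0 0 0 60"

```text
t: 2.1
eef_pos: [0.4532, -0.1066, 0.495]
eef_rot: [[-0.888, 0.46, 0.002], [0.46, 0.888, -0.002], [-0.003, -0.001, -1.0]]
force: [0.2, 1.7, -0.4]
width: 0.602
finger_force: 0.0
```

```bash
python3 - <<'E'
from h import *
c,W,K,R,t=cap("wrist"); cv2.imwrite("pics/wrist1.png",c); np.save("wrist1.npy",W); print(-R.T@t,R[2])
delta([.457,-.11,.25],-27)
E
```

```text
[ 0.38745857 -0.0727045   0.46462725] [ 0.25704579 -0.13459638 -0.95698029]
shift mm [ -7.4  -2.7 241.8] turn [-0.1  -0.17 -0.21] t 2.15
```

View pics/wrist1.png

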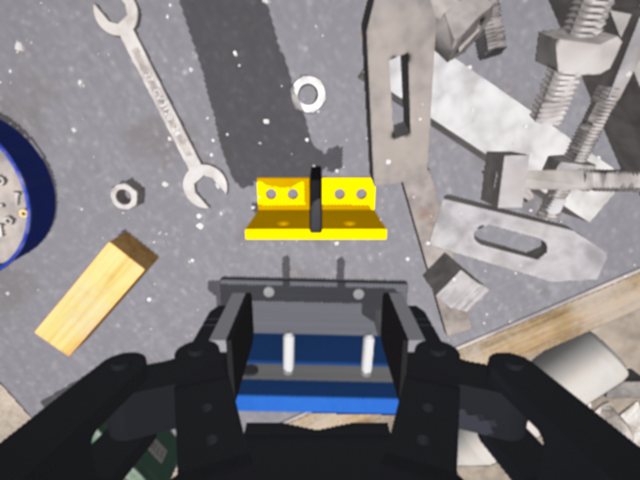

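The wrist view shows the pins from above at about (289,353) and (368,355). The holder is at (316,208), with its rib at column 316. I'll measure both from this view.

```bash
cat > m.py <<'E'
from h import *
from station import robot
def ray(K,R,t,u,v,z):
    d=np.linalg.inv(K)@np.array([u,v,1.]); d=R.T@d; C=-R.T@t; return C+d*(z-C[2])/d[2]
c,W,K,R,t=cap("wrist"); g=cv2.cvtColor(c,cv2.COLOR_BGR2GRAY).astype(float)
hsv=cv2.cvtColor(c,cv2.COLOR_BGR2HSV)
def ctr(v,lo,hi,thr,pol=1):
    p=(g[v,lo:hi]-thr)*pol; i=np.where(p>0)[0]
    a,b=i[0],i[-1]; L=lo+a-p[a]/(p[a]-p[a-1]) ; U=lo+b+p[b]/(p[b]-p[b+1]); return L,U
for nm,lo,hi in(("pinR",278,300),("pinL",356,382)):
    A=[];w=[]
    for v in range(340,370,3):
        try: L,U=ctr(v,lo,hi,150)
        except Exception as e: continue
        A.append(ray(K,R,t,(L+U)/2,v,.165));w.append(np.linalg.norm(ray(K,R,t,U,v,.165)-ray(K,R,t,L,v,.165)))
    A=np.array(A); p=np.polyfit(A[:,0],A[:,1],1); print(nm,len(A),"dir deg",np.degrees(np.arctan(p[0])),"mean",A.mean(0).round(4),"width",np.median(w).round(4))
    col=g[325:385,(lo+hi)//2]; print(col[::2].astype(int).tolist())
# rib top
i=np.argwhere((g[160:236,300:335]<50)); print("rib px rows",i.min(0)+[160,300],i.max(0)+[160,300])
A=[]
for v in range(172,226,4):
    try:
        L,U=ctr(v,302,330,60,-1); A.append(ray(K,R,t,(L+U)/2,v,.11)); 
    except Exception: pass
A=np.array(A);p=np.polyfit(A[:,0],A[:,1],1);print("rib top",len(A),np.degrees(np.arctan(p[0])),A.mean(0).round(4))
X,Y,Z=np.moveaxis(W,2,0)
y=(hsv[...,0]>20)&(hsv[...,0]<34)&(hsv[...,1]>150)
m=y&(Z>.088)&(Z<.104); m[:170]=0; P=W[m];(cx,cy),wh,an=cv2.minAreaRect((P[:,:2]*1e4).astype(np.float32)); print("plate top",len(P),cx/1e4,cy/1e4,wh,an,np.median(P[:,2]))
m=(Z>.1)&(Z<.12)&(hsv[...,2]<60);m[:150]=0;m[240:]=0;P=W[m];(cx,cy),wh,an=cv2.minAreaRect((P[:,:2]*1e4).astype(np.float32)); print("rib depth",len(P),cx/1e4,cy/1e4,wh,an,np.median(P[:,2]),P[:,:2].mean(0))
b=(hsv[...,0]>100)&(hsv[...,0]<125)&(hsv[...,1]>140)&(Z>.19)&(Z<.21);b[:320]=0;P=W[b];(cx,cy),wh,an=cv2.minAreaRect((P[:,:2]*1e4).astype(np.float32));print("rail top",cx/1e4,cy/1e4,wh,an,np.median(P[:,2]))
E
python3 m.py
```

```text
pinR 10 dir deg -29.18090341647223 mean [ 0.5459 -0.1839  0.165 ] width 0.0092
[116, 119, 119, 117, 116, 116, 111, 129, 166, 198, 228, 229, 223, 226, 224, 225, 225, 224, 223, 221, 219, 217, 212, 210, 207, 202, 162, 126, 111, 98]
pinL 9 dir deg -28.97907684140765 mean [ 0.5795 -0.1218  0.165 ] width 0.0092
[94, 114, 119, 119, 118, 116, 119, 114, 142, 204, 223, 239, 240, 240, 239, 238, 236, 235, 232, 228, 220, 217, 213, 206, 201, 192, 172, 141, 111, 103]
rib px rows [171 309] [209 318]
rib top 10 -32.26760159014825 [ 0.4369 -0.101   0.11  ]
plate top 1478 0.45966728515625 -0.1121156005859375 (1396.414306640625, 608.9696044921875) 62.273834228515625 0.09560675404995836
rib depth 224 0.435648486328125 -0.07913739624023437 (187.14500427246094, 705.5258178710938) 10.546004295349121 0.1106728165368843 [ 0.43989619 -0.10137754]
rail top 0.586796923828125 -0.17381619873046875 (1327.81494140625, 179.0826416015625) 61.05790328979492 0.20021121420230897
```

Request:
move_arm:
  commands: "-0.007 -0.003 0.04 -0.1 -0.17 -0.2 60; 0 0 0.05 0 0 0 60; 0 0 0.05 0 0 0 60; 0 0 0.05 0 0 0 60; 0 0 0.03 0 0 0 60; 0 0 0.02 0 0 0 60; 0 0 0 0 0 0 60"

```text
t: 3.08
eef_pos: [0.4583, -0.1073, 0.254]
eef_rot: [[-0.894, 0.449, 0.001], [0.449, 0.894, 0.001], [-0.0, 0.001, -1.0]]
force: [0.0, -0.2, -0.4]
width: 0.601
finger_force: 0.0
```

```bash
python3 - <<'E'
from h import *
c,W,K,R,t=cap("wrist"); cv2.imwrite("pics/wrist2.png",c)
delta([.4567,-.1104,.25],-27)
E
```

```text
shift mm [ 0.5 -3.4  4.9] turn [0.1  0.11 0.3 ] t 3.125
```

View pics/wrist2.png

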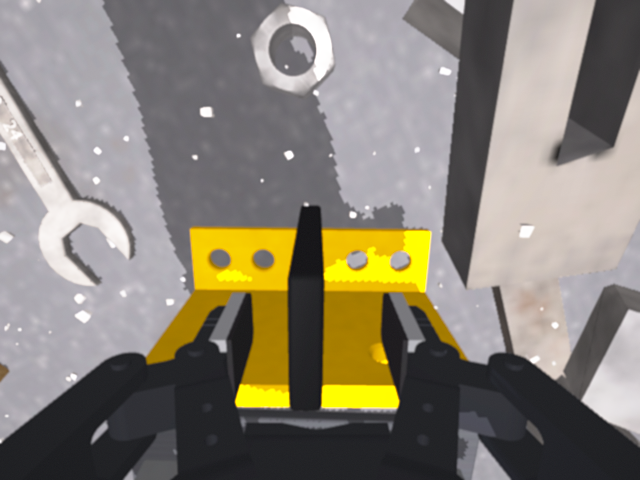

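The wrist view shows the rib at columns 289–321, with the fingers' centre around 316. So the tool still has to shift about 4 mm in −y, which agrees with the computed delta.

Request:
move_arm:
  commands: "0 -0.004 0.004 0.1 0.1 0.3 60; 0 0 0 0 0 0 40; 0 0 0 0 0 0 0; 0 0 0 0 0 0 0; 0 0 0 0 0 0 0; 0 0 0 0 0 0 0"
  squeeze: 60

```text
t: 3.88
eef_pos: [0.4566, -0.1116, 0.2512]
eef_rot: [[-0.891, 0.455, 0.002], [0.455, 0.891, -0.0], [-0.002, 0.0, -1.0]]
force: [-2.0, 1.3, 5.6]
width: 0.13
finger_force: 58.7
```

Request:
move_arm:
  commands: "0 0 -0.01 0 0 0 0; 0 0 -0.02 0 0 0 0; 0 0 -0.03 0 0 0 0; 0 0.005 -0.023 0 0 1 0; 0 0.006 -0.01 0 0 1.1 0; 0 0.004 0 0 0 0 0; 0 0 0 0 0 0 0; 0 0 0 0 0 0 0"

```text
t: 4.88
eef_pos: [0.4632, -0.0985, 0.3428]
eef_rot: [[-0.873, 0.487, -0.001], [0.487, 0.873, -0.001], [0.0, -0.001, -1.0]]
force: [0.5, 0.0, -2.6]
width: 0.131
finger_force: 58.6
```

```bash
cat > s.py <<'E'
from h import *
a=np.radians(-29.1);ex=np.array([np.cos(a),np.sin(a)]);ey=np.array([-ex[1],ex[0]])
o=robot.get_obs();p=np.array(o["eef_pos"]);print("TCP XY",p[:2]@ex,p[:2]@ey,p[2],o["force"],o["width"]);print(np.array(o["eef_rot"]).round(4).tolist())
c,W,K,R,t=cap("scene");cv2.imwrite("pics/scene2.png",c)
W0=np.load("scene1.npy")
X=W0[...,:2]@ex;Y=W0[...,:2]@ey;Z=W0[...,2]
b=np.zeros(Z.shape,bool);b[120:300,250:350]=1
for lo,hi in((.09,.125),(.16,.195)):
    m=b&(Z>.158)&(Z<.178)&(X<.583)&(X>.55)&(Y>lo)&(Y<hi)
    from scipy.optimize import least_squares
    r=least_squares(lambda q:np.hypot(Y[m]-q[0],Z[m]-q[1])-.005,[(lo+hi)/2,.165],loss="soft_l1",f_scale=.001);print("pin Y,Z",r.x)
X=W[...,:2]@ex;Y=W[...,:2]@ey;Z=W[...,2];h=cv2.cvtColor(c,cv2.COLOR_BGR2HSV).astype(int)
yel=(h[...,0]>20)&(h[...,0]<34)&(h[...,1]>150)
x0,y0=p[:2]@ex,p[:2]@ey;z0=p[2]-.251
m=(abs(X-x0)<.03)&(abs(Y-y0)<.012)&(Z>z0+.01)&(Z<z0+.065)&(h[...,2]<60)
q=np.polyfit(X[m],Y[m],1);print("rib face Y-TCP (exp -6)",m.sum(),np.median(Y[m])-y0,"slope",np.degrees(np.arctan(q[0])),"X rng",np.percentile(X[m],[1,99])-x0)
m=yel&(abs(X-x0-.026)<.008)&(Y<y0-.01)&(Z>z0+.015)&(Z<z0+.085)
A=np.c_[Y[m],Z[m],np.ones(m.sum())];q=np.linalg.lstsq(A,X[m],rcond=None)[0];print("plate front X-TCP (exp 26)",m.sum(),np.median(X[m])-x0,"yaw,pitch deg",np.degrees(q[:2]))
m=yel&(Z>z0+.09)&(Z<z0+.105)&(X>x0+.01)&(X<x0+.05);print("plate top Z-z0",np.median(Z[m])-z0,"Y",np.percentile(Y[m],[1,99])-y0)
m=yel&(Z>z0-.02)&(Z<z0+.012)&(X<x0+.02);print("shelf z (exp 6)",np.median(Z[m])-z0,m.sum())
E
python3 s.py
```

```text
TCP XY 0.45264067076711084 0.13922931294467514 0.3427983744825391 [ 0.45096182  0.02833163 -2.59491237] 0.13084508212979706
[[-0.8732, 0.4873, -0.0008], [0.4873, 0.8732, -0.0005], [0.0005, -0.0009, -1.0]]
pin Y,Z [0.10591502 0.16669917]
pin Y,Z [0.17622136 0.1667656 ]
rib face Y-TCP (exp -6) 918 -0.004851259919780054 slope -0.44614742214580294 X rng [-0.02715223  0.02387115]
plate front X-TCP (exp 26) 539 0.025033022237462177 yaw,pitch deg [-4.50893647  0.30180444]
plate top Z-z0 0.09606374821227781 Y [-0.07046085  0.03124392]
shelf z (exp 6) 0.007203057113930544 601
```

View pics/scene2.png

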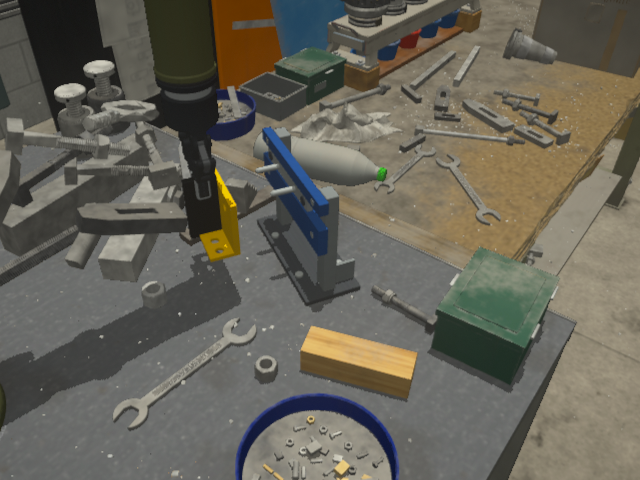

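The scene view shows the holder held upright at (222,215), in front of the pins at (268,168) and (275,192). I'll correct the height and sideways position, then advance to just short of the pin tips.

Request:
move_arm:
  commands: "-0.01 0.001 -0.002 0 0 0 0; -0.02 0 0 0 0 0 0; -0.015 0 0 0 0 0 0; -0.007 0 0 0 0 0 0; 0 0 0 0 0 0 0; 0 0 0 0 0 0 0"

```text
t: 5.68
eef_pos: [0.509, -0.1227, 0.3456]
eef_rot: [[-0.873, 0.487, 0.0], [0.487, 0.873, -0.0], [-0.0, -0.0, -1.0]]
force: [-0.5, -0.0, -3.8]
width: 0.125
finger_force: 58.6
```

```bash
cat > q.py <<'E'
from h import *
a=np.radians(-29.1);ex=np.array([np.cos(a),np.sin(a)]);ey=np.array([-ex[1],ex[0]])
o=robot.get_obs();p=np.array(o["eef_pos"]);f=np.array(o["force"]);print("X %.4f Y %.4f Z %.4f"%(p[:2]@ex,p[:2]@ey,p[2]),"F X %.1f Y %.1f Z %.1f"%(f[:2]@ex,f[:2]@ey,f[2]),"M",np.round(o["moment"],2),"w",o["width"]);delta([p[0],p[1],p[2]],-29.1)
E
python3 q.py
```

```text
X 0.5044 Y 0.1403 Z 0.3456 F X -0.5 Y -0.3 Z -3.8 M [ 0.06  0.04 -0.05] w 0.12474287940951
shift mm [0. 0. 0.] turn [-0.    0.01 -0.07] t 5.675
```

Request:
move_arm:
  commands: "-0.004 0 0.001 0 0 0 0; -0.004 0 0 0 0 0 0; -0.004 0 0 0 0 0 0; -0.003 0 0 0 0 0 0; 0 0 0 0 0 0 0"

```text
t: 6.3
eef_pos: [0.5227, -0.1304, 0.3447]
eef_rot: [[-0.873, 0.487, 0.001], [0.487, 0.873, -0.001], [-0.001, -0.0, -1.0]]
force: [0.1, 0.3, -3.2]
width: 0.131
finger_force: 58.6
```

```bash
python3 q.py
```

```text
X 0.5201 Y 0.1403 Z 0.3447 F X -0.0 Y 0.3 Z -3.2 M [0.05 0.07 0.02] w 0.13113052451059862
shift mm [0. 0. 0.] turn [-0.    0.07 -0.08] t 6.3
```

Request:
move_arm:
  commands: "-0.002 0 0 0 0 0 0; -0.002 0 0 0 0 0 0; -0.002 0 0 0 0 0 0; 0 0 0 0 0 0 0"

```text
t: 6.8
eef_pos: [0.5279, -0.1332, 0.3448]
eef_rot: [[-0.873, 0.488, 0.001], [0.488, 0.873, -0.001], [-0.001, 0.0, -1.0]]
force: [0.1, 0.2, -3.7]
width: 0.127
finger_force: 58.7
```

```bash
python3 q.py
```

```text
X 0.5260 Y 0.1403 Z 0.3448 F X -0.0 Y 0.3 Z -3.7 M [0.08 0.08 0.01] w 0.12734163634607856
shift mm [0. 0. 0.] turn [ 0.    0.07 -0.08] t 6.8
```

Request:
move_arm:
  commands: "-0.003 0 0 0 0 0 0; -0.003 0 0 0 0 0 0; -0.003 0 0 0 0 0 0; 0 0 0 0 0 0 0"

```text
t: 7.3
eef_pos: [0.5358, -0.1377, 0.3447]
eef_rot: [[-0.873, 0.488, 0.001], [0.488, 0.873, -0.001], [-0.001, -0.0, -1.0]]
force: [0.1, -0.5, -3.4]
width: 0.128
finger_force: 58.6
```

Request:
move_arm:
  commands: "-0.003 0 0 0 0 0 0; -0.003 0 0 0 0 0 0; -0.003 0 0 0 0 0 0; 0 0 0 0 0 0 0"

```text
t: 7.8
eef_pos: [0.5437, -0.1421, 0.3448]
eef_rot: [[-0.873, 0.488, 0.001], [0.488, 0.873, -0.001], [-0.001, -0.0, -1.0]]
force: [0.9, -0.0, -3.2]
width: 0.131
finger_force: 58.6
```

```bash
python3 q.py
```

```text
X 0.5441 Y 0.1402 Z 0.3448 F X 0.8 Y 0.4 Z -3.2 M [ 0.01  0.09 -0.01] w 0.13087221463717402
shift mm [0. 0. 0.] turn [-0.    0.08 -0.08] t 7.8
```

Request:
move_arm:
  commands: "-0.003 0 0 0 0 0 0; -0.003 0 0 0 0 0 0; -0.002 0 0 0 0 0 0; 0 0 0 0 0 0 0"

```text
t: 8.3
eef_pos: [0.5506, -0.1459, 0.3448]
eef_rot: [[-0.873, 0.488, 0.001], [0.488, 0.873, -0.001], [-0.001, 0.0, -1.0]]
force: [0.2, -1.0, -2.8]
width: 0.13
finger_force: 58.6
```

Request:
move_arm:
  commands: "-0.001 0 0 0 0 0 0; -0.001 0 0 0 0 0 0; 0 0 0 0 0 0 0"

```text
t: 8.68
eef_pos: [0.5522, -0.1468, 0.3448]
eef_rot: [[-0.873, 0.487, 0.001], [0.487, 0.873, -0.001], [-0.001, 0.0, -1.0]]
force: [-0.9, 0.1, -3.3]
width: 0.131
finger_force: 58.6
```

```bash
python3 q.py
```

```text
X 0.5539 Y 0.1403 Z 0.3448 F X -0.9 Y -0.4 Z -3.3 M [0.04 0.07 0.03] w 0.13072558922602082
shift mm [0. 0. 0.] turn [ 0.    0.07 -0.07] t 8.675
```

Request:
move_arm:
  commands: "-0.0005 0 0 0 0 0 0; -0.0005 0 0 0 0 0 0; 0 0 0 0 0 0 0"

```text
t: 9.05
eef_pos: [0.5531, -0.1473, 0.3448]
eef_rot: [[-0.873, 0.487, 0.001], [0.487, 0.873, -0.001], [-0.001, 0.0, -1.0]]
force: [-0.5, -0.1, -4.2]
width: 0.13
finger_force: 58.7
```

Request:
move_arm:
  commands: "-0.0005 0 0 0 0 0 0; 0 0 0 0 0 0 0"

```text
t: 9.3
eef_pos: [0.5535, -0.1476, 0.3448]
eef_rot: [[-0.873, 0.487, 0.001], [0.487, 0.873, -0.001], [-0.001, 0.0, -1.0]]
force: [-0.2, -0.0, -3.9]
width: 0.13
finger_force: 58.6
```

```bash
python3 q.py
```

```text
X 0.5554 Y 0.1403 Z 0.3448 F X -0.1 Y -0.1 Z -3.9 M [0.02 0.08 0.03] w 0.130029677604527
shift mm [0. 0. 0.] turn [ 0.    0.07 -0.07] t 9.3
```

Request:
move_arm:
  commands: "-0.0005 0 0 0 0 0 0; -0.0005 0 0 0 0 0 0; 0 0 0 0 0 0 0"

```text
t: 9.68
eef_pos: [0.554, -0.1479, 0.3447]
eef_rot: [[-0.873, 0.487, -0.0], [0.487, 0.873, -0.0], [0.0, -0.0, -1.0]]
force: [-3.7, 0.5, -1.5]
width: 0.128
finger_force: 58.9
```

Request:
move_arm:
  commands: "-0.0005 0 0 0 0 0 0; 0 0 0 0 0 0 0"

```text
t: 9.93
eef_pos: [0.5542, -0.148, 0.3446]
eef_rot: [[-0.873, 0.487, -0.001], [0.487, 0.873, 0.0], [0.001, -0.0, -1.0]]
force: [-5.3, 1.4, -2.0]
width: 0.133
finger_force: 59.1
```

```bash
python3 q.py
```

```text
X 0.5562 Y 0.1403 Z 0.3446 F X -5.3 Y -1.4 Z -2.0 M [0.45 1.03 0.22] w 0.13286778084362244
shift mm [0. 0. 0.] turn [-0.01 -0.05 -0.05] t 9.925
```

Request:
move_arm:
  commands: "0 0 0.0005 0 0 0 0; 0 0 0.0005 0 0 0 0; 0 0 0 0 0 0 0"

```text
t: 10.3
eef_pos: [0.5543, -0.1478, 0.3436]
eef_rot: [[-0.873, 0.487, -0.001], [0.487, 0.873, 0.0], [0.001, 0.0, -1.0]]
force: [-5.3, 3.0, -1.4]
width: 0.132
finger_force: 59.1
```

Request:
move_arm:
  commands: "0 0 0.0005 0 0 0 0; 0 0 0 0 0 0 0"

```text
t: 10.55
eef_pos: [0.5543, -0.1478, 0.3431]
eef_rot: [[-0.873, 0.487, -0.001], [0.487, 0.873, 0.0], [0.001, 0.0, -1.0]]
force: [-6.3, 2.6, -1.3]
width: 0.133
finger_force: 59.1
```

```bash
python3 q.py
```

```text
X 0.5562 Y 0.1405 Z 0.3431 F X -6.8 Y -0.8 Z -1.3 M [0.59 1.   0.19] w 0.13297343041006798
shift mm [0. 0. 0.] turn [ 0.   -0.05 -0.04] t 10.55
```

Request:
move_arm:
  commands: "0 0 0.0005 0 0 0 0; 0 0 0 0 0 0 0"

```text
t: 10.8
eef_pos: [0.5543, -0.1477, 0.3427]
eef_rot: [[-0.873, 0.487, -0.001], [0.487, 0.873, 0.001], [0.001, 0.0, -1.0]]
force: [-4.5, 2.8, -1.2]
width: 0.13
finger_force: 59.1
```

Request:
move_arm:
  commands: "0 0 0.0005 0 0 0 0; 0 0 0 0 0 0 0"

```text
t: 11.05
eef_pos: [0.5543, -0.1477, 0.3424]
eef_rot: [[-0.873, 0.487, -0.0], [0.487, 0.873, 0.001], [0.001, 0.0, -1.0]]
force: [-5.3, 2.3, 1.5]
width: 0.132
finger_force: 59.4
```

```bash
python3 q.py
```

```text
X 0.5562 Y 0.1405 Z 0.3424 F X -5.7 Y -0.6 Z 1.5 M [0.6  1.14 0.17] w 0.131566670232807
shift mm [0. 0. 0.] turn [ 0.01 -0.04 -0.03] t 11.05
```

Request:
move_arm:
  commands: "0 0 0.0003 0 0 0 0; 0 0 0 0 0 0 0"

```text
t: 11.3
eef_pos: [0.5543, -0.1477, 0.3424]
eef_rot: [[-0.873, 0.487, -0.0], [0.487, 0.873, 0.001], [0.0, 0.0, -1.0]]
force: [-6.6, 4.1, 3.8]
width: 0.128
finger_force: 59.7
```

Request:
move_arm:
  commands: "0 0 0 0 0 0 22; 0 0 0 0 0 0 22; 0 0 0 0 0 0 22; 0 0 0 0 0 0 22"

```text
t: 11.8
eef_pos: [0.555, -0.1484, 0.3421]
eef_rot: [[-0.873, 0.487, 0.002], [0.487, 0.873, -0.001], [-0.002, 0.0, -1.0]]
force: [0.2, 0.1, -0.3]
width: 0.223
finger_force: 0.0
```

```bash
python3 q.py; python3 - <<'E'
from h import *
for n in("wrist","scene"):
    c,W,K,R,t=cap(n); np.save(n+"3.npy",W)
    if n=="scene": c=cv2.resize(c[90:310,150:390],None,fx=2.5,fy=2.5,interpolation=cv2.INTER_CUBIC)
    cv2.imwrite(f"pics/{n}3.png",c)
E
```

```text
X 0.5571 Y 0.1403 Z 0.3421 F X 0.1 Y 0.2 Z -0.3 M [-0.01 -0.   -0.02] w 0.2229050709702083
shift mm [0. 0. 0.] turn [ 0.01  0.1  -0.07] t 11.8
```

View pics/wrist3.png

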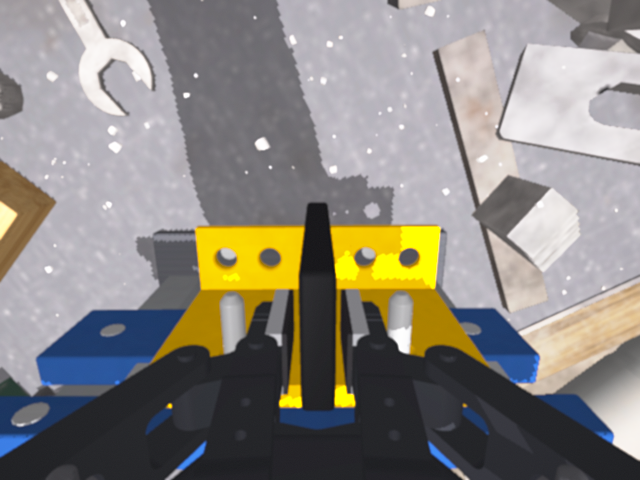

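View pics/scene3.png

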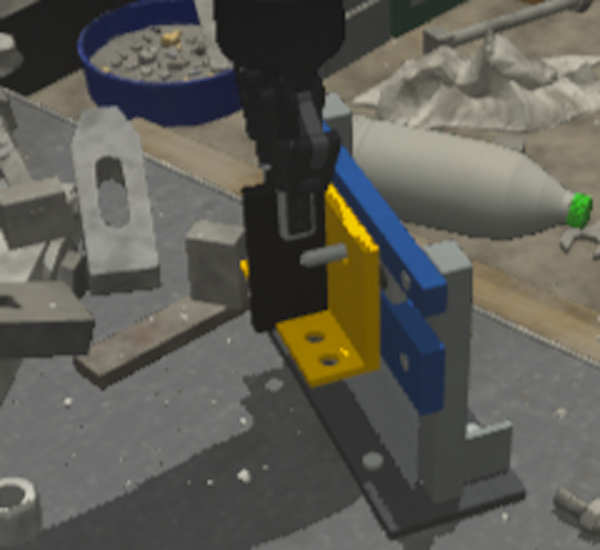

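The wrist view shows both pins through the plate, at (232,320) and (400,325), with the fingers clear of the rib at column 317. The scene crop shows the plate against the rails. I'll withdraw upwards.

Request:
move_arm:
  commands: "0 0 -0.005 0 0 0 22; 0 0 -0.015 0 0 0 22; 0 0 -0.03 0 0 0 22; 0 0 -0.04 0 0 0 22; 0 0 -0.04 0 0 0 22; 0 0 0 0 0 0 22"

```text
t: 12.65
eef_pos: [0.5549, -0.1486, 0.4765]
eef_rot: [[-0.873, 0.488, 0.008], [0.488, 0.873, -0.002], [-0.008, 0.002, -1.0]]
force: [0.2, 0.6, -1.3]
width: 0.219
finger_force: 0.0
```

```bash
python3 q.py; python3 - <<'E'
from h import *
a=np.radians(-29.1);ex=np.array([np.cos(a),np.sin(a)]);ey=np.array([-ex[1],ex[0]])
c,W,K,R,t=cap("scene"); cv2.imwrite("pics/scene4.png",cv2.resize(c[90:310,150:390],None,fx=2.5,fy=2.5,interpolation=cv2.INTER_CUBIC))
h=cv2.cvtColor(c,cv2.COLOR_BGR2HSV).astype(int);X=W[...,:2]@ex;Y=W[...,:2]@ey;Z=W[...,2]
yel=(h[...,0]>20)&(h[...,0]<34)&(h[...,1]>150)
b=np.zeros(Z.shape,bool);b[120:300,240:350]=1
m=b&~yel&(abs(X-.591)<.006)&(Y<.06)&(Z>.105)&(Z<.195);print("face X",np.median(X[m]),m.sum())
for lo,hi in((.11,.135),(.135,.16),(.16,.185)):
    m=yel&(abs(X-.581)<.008)&(Z>lo)&(Z<hi);print("plate front X",lo,np.median(X[m]),m.sum())
for lo,hi in((.06,.1),(.1,.14),(.15,.18),(.18,.22)):
    m=yel&(abs(X-.581)<.008)&(Y>lo)&(Y<hi)&(Z>.11)&(Z<.18);print("plate front by Y",lo,np.median(X[m]),m.sum())
m=yel&(Z>.182)&(Z<.194)&(X>.575);print("top z",np.median(Z[m]),"Y",np.percentile(Y[m],[1,99]))
for lo,hi in((.06,.12),(.16,.22)):
    q=m&(Y>lo)&(Y<hi);print("top z",lo,Z[q].mean(),np.median(Z[q]))
E
```

```text
X 0.5571 Y 0.1400 Z 0.4765 F X -0.1 Y 0.6 Z -1.3 M [-0.01 -0.05  0.04] w 0.21881101210192777
shift mm [0. 0. 0.] turn [ 0.12  0.49 -0.08] t 12.65
face X 0.5918065715388375 669
plate front X 0.11 0.5814225264487107 235
plate front X 0.135 0.581419388384191 211
plate front X 0.16 0.5812856814119036 276
plate front by Y 0.06 0.5816536242167356 394
plate front by Y 0.1 0.5811957165490108 235
plate front by Y 0.15 nan 0
plate front by Y 0.18 0.5808845528769087 26
top z 0.1874249447336214 Y [0.07012972 0.20833925]
top z 0.06 0.18685784002163083 0.18736051125324074
top z 0.16 0.18728106935301042 0.18749764628522786
  return _methods._mean(a, axis=axis, dtype=dtype,
  ret = ret.dtype.type(ret / rcount)
```

View pics/scene4.png

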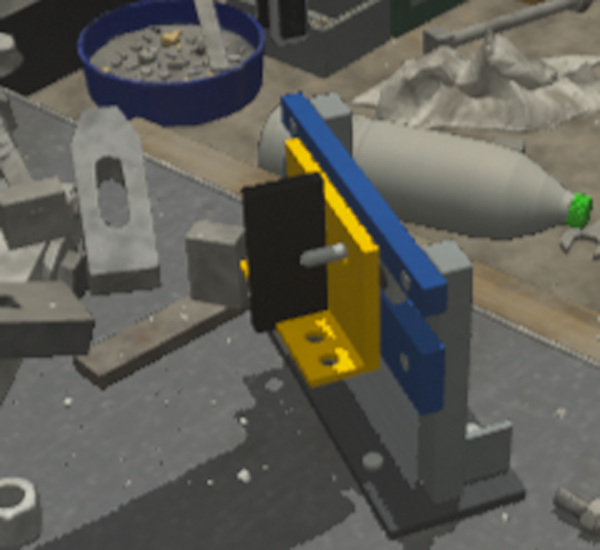

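The holder hangs on both pins at about (325,255). It is level and vertical, and the plate front is about 10.4 mm ahead of the rails' face, against 10 mm expected for a flush plate.

```bash
python3 -c "
from station import robot
print(robot.sign_off())"
```

```text
the job is handed in; nothing more can be done
None
```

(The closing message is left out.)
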